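Set the kiln dial one click over and start the firing

ROBOT

A 7-joint arm with a two-finger parallel gripper is mounted at the origin on the work surface. World frame = base frame: x ahead of the robot, y to its left, z up, the work surface at z = 0. Lengths are in m, angles in rad, forces in N, time in s.
With the tool pointing down it reaches from about 0.35 to 0.9 m from the base axis. Payload 8.1 kg.
Tool frame: the origin (TCP) lies on the centre line of the jaws, within the pads' length; the fingertips stand 22 mm ahead of it and the grasp point (between the pads) lies 3 mm ahead of it; z points along the fingers, y is the line along which they close (so a half turn about z gives the same grasp; the last joint's range is limited). The gripper opens to 92 mm and grips with 3 to 60 N. Pads are 19 mm wide; open, the fingers measure 130 mm over their backs; the gripper's body (75 mm by 190 mm) begins 47 mm behind the grasp point.
Start: joints at [-1.375, 0.434, 0.025, 1.573, -0.012, 1.134, -0.075], TCP at [0.184, 0.597, 0.249] pointing down, gripper open.
Joint ranges: [-2.62, 2.62], [-0.44, 2.09], [-1.27, 1.32], [0.08, 2.57], [-1.32, 4.46], [0.12, 2], [-2.74, 2.74]. Speed limits (rad/s): [2.22, 2.22, 3.01, 3.01, 3.14, 3.14, 3.14].

INTERFACE

Orientations are given as a 3x3 rotation matrix whose columns are the frame's x, y, z axes.
In Python, from workcell import * gives the robot as it stands.
- The arm moves only by the shell command python3 -m pendant 'ROWS' [FORCE]. ROWS is JSON, a list of rows, each an object with "dp": the shift along the tool's x, y, z in units of 30 mm (1.0 is 30 mm), a list of three; "delta_rot": the turn, a rotation vector about the tool's x, y, z in units of 5 degrees (1.0 is 5 degrees), a list of three; "fingers": the finger opening in mm, from 0 to 91.8. A call has 1 to 8 rows; each row is the pose to reach, as a shift and turn from the pose commanded when the call began, along the tool's axes at that moment; what a row does not reach only later rows make up. A row lasts 1/12 s, in which the tool goes at most 41.7 mm and 7.16 degrees, less where a joint would pass 70% of its speed; a pose out of reach is approached as far as the arm can. A call with a gripper value outside its range is refused whole. The fingers move at their own pace and stop on an object; FORCE is the grip in N (left out, the last holds). Time passes only in rows, so rows that repeat a pose let the fingers close. It gives the time, the measured TCP pose, the force, the opening and the grip force at its end, in the units of the state.
- get_obs(): the state, without advancing time (a new reading comes with each control period).
- read_camera(name): name is "side" or "top"; returns the picture (384x512x3 uint8, red, green, blue); there is no depth.
- calibration(name): a dict with "vertical_fov" (degrees; the focal length in pixels is half the picture's height over the tangent of half this angle, whatever the lens; pixels are square), "cx", "cy" (the principal point, pixels), "origin" and "orientation" of the camera in the world. Camera axes: x right, y down, z forward; pixel columns grow to the right and rows downward; lengths in m; the calibration is good to about 2 mm. A picture is of the moment at which its call begins. calibration takes no time and is no camera call.
- sign_off(): hands the job in; it is judged then, once.
Trained networks look in the newest picture that a camera, given by its name, has taken for a name from the list of things; names that differ only in an ending like _2 or _b are one class to them, and where a whole thing is asked for, a point or a joint stands for the part that bears it (a point fixed in the world has none). Each returns a list of dicts, best first, with "conf" (0 to 1); they miss things now and then, are a little off and sometimes report something else, mostly with a low value. They report only what shows in the picture. A call takes as long as a camera call.
- boxes_of(camera, target): "point" ([column, row] in pixels, amid what is visible of it).
The state is a dict: "t": time; "joints": joint angles; "joint_vel": joint speeds; "joint_torque": joint torques, N m; "tcp_pos": TCP position; "orientation": TCP orientation; "force": force on the tool from outside, world axes, zero at the start; "ft_torque": the same for the moment, N m; "grip_width": finger opening in m; "grip_force": force on a finger pad.
Only numpy, scipy, OpenCV 4.12 (cv2) and the standard library are available. Lean on these libraries where they do the work, as an engineer would, in place of code of your own. Each camera call takes 0.05 s, during which the arm holds its last target. There are 200 camera calls.

TASK

On the kiln controller, turn the big knurled dial one click towards the green marker, by the friction of a fingertip pressed on its flat top, until it clicks home with its white pointer at the green marker (never turn it over to the red one). Then take the finger off and press the yellow start button fully down and let it spring back. Only touch and press: do not pinch, lift or shift anything, and leave the cup, the jar and the bowl where they stand.

Things in the scene. Friction and masses are not known exactly. Their poses are not given: they have to be found in the camera images.
- controller: Kiln controller, a grey box 170 (its x) x 270 (its y) x 60 mm high with an aluminium top, fixed to the bench. Origin: centre of its underside, on the bench; z up; its x points away from the operator's side. The dial stands on its +y half, the start button on its -y half.
- dial (a joint): Angle of the dial in rad about the vertical, positive counter-clockwise seen from above. It has three detents, at -0.70, 0 and +0.70, with stops at -0.82 and +0.82. It starts at the middle one (pointer along the controller's +x). Leaving a detent takes about 0.03 N m; past the half-way point (0.35 rad) it snaps by itself into the outer detent. Markers stand at the outer detents.
- dial_top (a point): Centre of the dial's flat top, on its vertical axis, 78 mm above the bench. The dial is a black rubber disc, 84 mm across, with fine ribs round its top edge and a white pointer line. A fixed steel collar (90 mm inside, 102 mm outside) surrounds it; the dial's top stands only 3 mm above the collar, too little to pinch. The dial is sprung: pressed, it gives downwards by up to 4 mm (about 3 N to start, 11 N fully down, then a hard stop).
- pointer_tip (a point): Outer end of the white pointer line on the dial's top, 41 mm from the dial's axis.
- green_marker_top (a point): Centre of the top of the green marker, a disc 20 mm across and 8 mm high fixed to the controller's top, 72 mm from the dial's axis at one of the two outer detents (which one varies).
- red_marker_top (a point): The same for the red marker, at the other outer detent.
- start_top (a point): Centre of the top of the yellow round start button, 30 mm across, in a black housing on the controller. It goes straight down.
- start (a joint): Travel of the start button in m: 0 up, 0.006 fully down (about 5 N); springs back.
- cup_mid (a point): Bystander: centre, half-way up, of a terracotta cup, 72 mm across, 85 mm high, loose on the bench.
- jar_mid (a point): Bystander: centre, half-way up, of a white jar with a blue cap, 64 mm across, 90 mm high, loose on the bench.
- bowl_mid (a point): Bystander: centre, half-way up, of a white bowl, 110 mm across, 50 mm high, loose on the bench.

How it is judged:
By the outcome, as a careful person would: the job done as asked, in the order asked, and still so for the second after the job is handed in, with the robot touching nothing.
It also fails if it takes over 40 s, if anything falls off the work surface, if the arm or the gripper's body presses on something with over 40 N, if the wrist force passes 120 N, or if a joint passes its speed limit or range.

## Working session

There is one attempt and no reset: what is moved stays moved. The work goes in short steps, Python scripts to look and compute and a shell command to move; the robot and the scene stay as the last step left them, time stands still between calls to the robot, and variables do not carry over. Pictures are saved under pics/ and viewed, at most 10 in all, crops included, and the job is handed in when it is done.

```bash
mkdir -p pics
cat > h.py <<'E'
from workcell import *
import numpy as np, cv2
def ray(n,p):
    c=calibration(n); f=192/np.tan(np.radians(c["vertical_fov"])/2)
    d=np.array(c["orientation"])@np.array([(p[0]-c["cx"])/f,(p[1]-c["cy"])/f,1.])
    return np.array(c["origin"]),d
def atz(n,p,z):
    o,d=ray(n,p); return o+d*(z-o[2])/d[2]
E
python3 - <<'E'
from h import *
for n in("side","top"):
    im=read_camera(n); cv2.imwrite(f"pics/{n}0.png",im[:,:,::-1]); print(n,calibration(n))
Z=dict(dial_top=.078,pointer_tip=.078,green_marker_top=.068,red_marker_top=.068,start_top=.075,cup_mid=.042,jar_mid=.045,bowl_mid=.025,controller=.06)
for n in("side","top"):
    for k,z in Z.items():
        for r in boxes_of(n,k)[:2]: print(n,k,np.round(r["point"],1),round(r["conf"],2),np.round(atz(n,r["point"],z),3))
o=get_obs(); print(o["t"],o["tcp_pos"],o["orientation"],o["force"])
E
```

```text
side {'vertical_fov': 53.5819839033493, 'cx': 258.8755974676972, 'cy': 189.93425195000887, 'origin': array([0.46839221, 0.63639266, 0.60558322]), 'orientation': array([[-0.98542698, -0.09692006,  0.13978617],
       [-0.1692675 ,  0.63989515, -0.74958836],
       [-0.01679834, -0.76232584, -0.64697536]])}
top {'vertical_fov': 55.79444079172705, 'cx': 255.22101387374155, 'cy': 195.43078298840538, 'origin': array([0.51881788, 0.05387288, 0.89734472]), 'orientation': array([[-0.01383031, -0.99461702,  0.10269227],
       [-0.99958411,  0.01115368, -0.02659323],
       [ 0.02530468, -0.10301735, -0.99435763]])}
side dial_top [265.5 208.5] 0.59 [0.559 0.08  0.078]
side pointer_tip [266.3 210.7] 0.72 [0.557 0.087 0.078]
side red_marker_top [243.3 194.1] 0.43 [0.615 0.032 0.068]
side start_top [281.7 168.6] 0.67 [ 0.544 -0.061  0.075]
side cup_mid [256.8 288.5] 0.93 [0.549 0.247 0.042]
side jar_mid [261.6 144.8] 0.76 [ 0.614 -0.196  0.045]
side bowl_mid [165.7 221.5] 0.56 [0.775 0.098 0.025]
side controller [242.2 197.5] 0.73 [0.618 0.035 0.06 ]
side controller [267.5 211.2] 0.55 [0.557 0.069 0.06 ]
top dial_top [237.5 215.8] 0.75 [0.558 0.073 0.078]
top pointer_tip [213.7 130.5] 0.72 [0.755 0.126 0.078]
top pointer_tip [234.4 216.4] 0.69 [0.556 0.08  0.078]
top green_marker_top [212.1 195.6] 0.58 [0.605 0.131 0.068]
top red_marker_top [255.  189.2] 0.62 [0.619 0.032 0.068]
top start_top [295.8 222.4] 0.44 [ 0.541 -0.059  0.075]
top cup_mid [155.4 221.7] 0.68 [0.548 0.265 0.042]
top jar_mid [253.7 189.3] 0.48 [0.621 0.034 0.045]
top bowl_mid [215.4 131.5] 0.66 [0.768 0.126 0.025]
top controller [259.3 212.6] 0.96 [0.565 0.023 0.06 ]
top controller [253.3 188.7] 0.47 [0.621 0.036 0.06 ]
1.0 [0.18400567 0.5972932  0.24873299] [[-9.55662010e-01  2.94465826e-01 -1.66047276e-06]
 [ 2.94465826e-01  9.55662010e-01  1.15745715e-05]
 [ 4.99516648e-06  1.05724257e-05 -1.00000000e+00]] [-0.62098461 -0.00734217 -0.18232145]
```

View pics/top0.png

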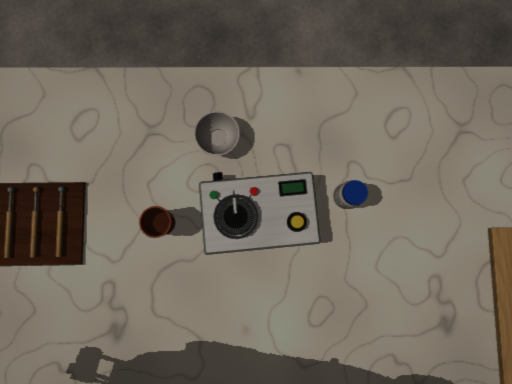

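View pics/side0.png

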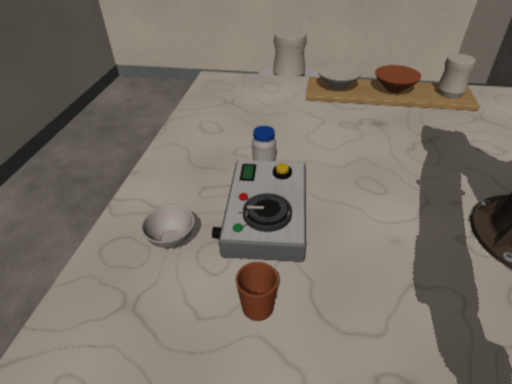

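Top view: green marker at (214,195) on the +y side of the dial (236,216), red at (254,191), yellow button at (297,222). So the dial must turn CCW (+0.70). The cup stands at (155,222), close to the dial's +y side. I'll zoom in for precise measurement.

Run:
```python
from h import *
a=cv2.imread("pics/top0.png")[165:260,190:330]; b=cv2.imread("pics/side0.png")[150:260,205:315]
a=cv2.resize(a,None,fx=5,fy=5,interpolation=2); a=cv2.convertScaleAbs(a,alpha=1.6,beta=25)
cv2.imwrite("pics/topc.png",a)
def tri(p,q):
    o1,d1=ray("top",p);o2,d2=ray("side",q)
    s=np.linalg.lstsq(np.c_[d1,-d2],o2-o1,rcond=None)[0]
    return (o1+d1*s[0]+o2+d2*s[1])/2, np.linalg.norm(o1+d1*s[0]-o2-d2*s[1])
def cen(n,lo,hi,roi):
    im=cv2.cvtColor(cv2.imread(f"pics/{n}0.png"),cv2.COLOR_BGR2HSV); m=cv2.inRange(im,lo,hi); k=np.zeros_like(m);x0,y0,x1,y1=roi;k[y0:y1,x0:x1]=m[y0:y1,x0:x1]
    ys,xs=np.nonzero(k); return np.array([xs.mean(),ys.mean()]),len(xs)
R={"top":(195,170,325,255),"side":(215,155,310,245)}
for k,lo,hi in(("yel",(18,150,80),(35,255,255)),("red",(165,120,60),(180,255,255)),("grn",(50,140,20),(80,255,255))):
    R2=dict(R)
    if k=="grn": R2={"top":(195,180,230,210),"side":(225,215,255,240)}
    p,i=cen("top",lo,hi,R2["top"]);q,j=cen("side",lo,hi,R2["side"]); print(k,p,i,q,j,tri(p,q),atz("top",p,.068),atz("side",q,.068))
```

```text
yel [297.        221.3255814] 129 [281.88073394 168.33027523] 109 (array([ 0.54357271, -0.06216917,  0.0750456 ]), np.float64(2.3491535873649273e-05)) [ 0.54379661 -0.06316235  0.068     ] [ 0.54455924 -0.07144701  0.068     ]
 ** On entry to DLASCL parameter number  4 had an illegal value
 ** On entry to DLASCL parameter number  4 had an illegal value
 ** On entry to DLASCL parameter number  4 had an illegal value
 ** On entry to DLASCL parameter number  4 had an illegal value
 ** On entry to DLASCL parameter number  5 had an illegal value
 ** On entry to DLASCL parameter number  4 had an illegal value<stdin>:11: RuntimeWarning: Mean of empty slice.
  ret = ret.dtype.type(ret / rcount)
Traceback (most recent call last):
numpy.linalg.LinAlgError: SVD did not converge in Linear Least Squares
```

View pics/topc.png

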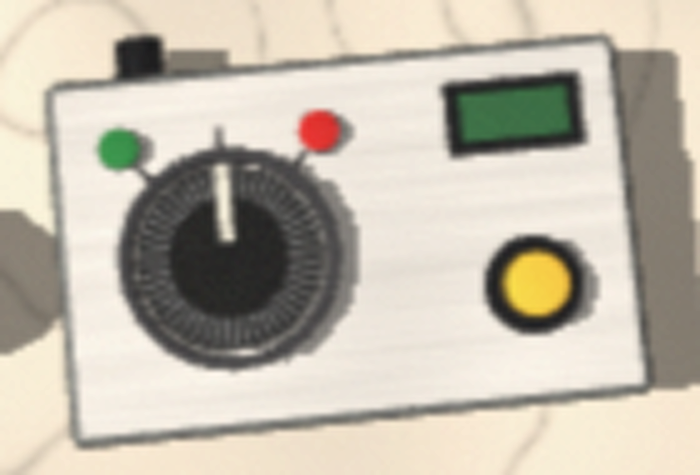

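Run:
```python
from h import *
C=atz("top",(236.2,216.4),.0755); G=atz("top",(214,195),.068); R=atz("top",(254,191.2),.068); print("C,G,R",C,G,R)
for m in(G,R): d=m-C; print(np.hypot(*d[:2]),np.arctan2(d[1],d[0]))
d=boxes_of
# fit: C from markers (72mm, +-0.7)
mid=(G+R)/2; a=(G-R)[:2]; yaw=np.arctan2(-a[0],a[1]); C2=mid[:2]-.072*np.cos(.7)*np.array([np.cos(yaw),np.sin(yaw)]); print("C2",C2,yaw)
o=get_obs();T=np.array(o["orientation"]);p=np.array(o["tcp_pos"])
Cm=np.r_[(C[:2]+C2)/2,.078]; P=Cm+.022*T[:,0]; P[2]=.078+.022+.03
print("P",P,"dp",T.T@(P-p)/.03)
```

```text
C,G,R [0.55648651 0.07559753 0.0755    ] [0.60652202 0.12624063 0.068     ] [0.61429193 0.03436923 0.068     ]
0.07119181973004995 0.7914330238033596
0.07100168348689836 -0.6195470980137623
C2 [0.55553423 0.07566414] 0.08437299976885816
P [0.5349858  0.08210908 0.13      ] dp [-16.23743637 -12.9663828    3.95754805]
```

```bash
python3 -m pendant '[{"dp":[-8,-6.5,1],"delta_rot":[0,0,0],"fingers":0},{"dp":[-8,-6.5,1],"delta_rot":[0,0,0],"fingers":0},{"dp":[-8,-6.5,1],"delta_rot":[0,0,0],"fingers":0},{"dp":[-16.24,-12.97,1],"delta_rot":[0,0,0],"fingers":0},{"dp":[-16.24,-12.97,1],"delta_rot":[0,0,0],"fingers":0},{"dp":[-16.24,-12.97,1],"delta_rot":[0,0,0],"fingers":0},{"dp":[-16.24,-12.97,1],"delta_rot":[0,0,0],"fingers":0},{"dp":[-16.24,-12.97,1],"delta_rot":[0,0,0],"fingers":0}]' 20
```

```text
t: 1.67
tcp_pos: [0.3716, 0.3203, 0.2294]
orientation: [[-0.956, 0.294, 0.001], [0.294, 0.956, 0.001], [-0.0, 0.001, -1.0]]
force: [1.1, -0.0, -0.4]
grip_width: 0.0431
grip_force: 0.0
```

```bash
cat >> h.py <<'E'
def rel(P):
    o=get_obs();T=np.array(o["orientation"]);return T.T@(np.array(P)-np.array(o["tcp_pos"]))/.03
E
python3 -c "
from h import *
print(rel([.535,.0821,.13]))"
```

```text
[-7.54197914 -5.98854157  3.31164556]
```

```bash
python3 -m pendant '[{"dp":[-7.5,-6,1.5],"delta_rot":[0,0,0],"fingers":0},{"dp":[-7.5,-6,1.5],"delta_rot":[0,0,0],"fingers":0},{"dp":[-7.5,-6,1.5],"delta_rot":[0,0,0],"fingers":0},{"dp":[-7.5,-6,1.5],"delta_rot":[0,0,0],"fingers":0},{"dp":[-7.5,-6,2],"delta_rot":[0,0,0],"fingers":0},{"dp":[-7.5,-6,2],"delta_rot":[0,0,0],"fingers":0},{"dp":[-7.5,-6,2],"delta_rot":[0,0,0],"fingers":0},{"dp":[-7.5,-6,2],"delta_rot":[0,0,0],"fingers":0}]'
python3 - <<'E'
from h import *
print(get_obs()["tcp_pos"],rel([.535,.0821,.1005]),rel([.535,.0821,.13]))
a=read_camera("side")[100:300,150:400,::-1]; cv2.imwrite("pics/s1.png",cv2.resize(a,None,fx=3,fy=3,interpolation=2))
E
```

```text
t: 2.33
tcp_pos: [0.5356, 0.0756, 0.1679]
orientation: [[-0.953, 0.303, 0.001], [0.303, 0.953, -0.004], [-0.002, -0.004, -1.0]]
force: [0.1, -0.4, 0.6]
grip_width: 0.0003
grip_force: 0.0
[0.53562315 0.07555327 0.16793428] [0.09081395 0.21013766 2.24684125] [0.08867685 0.20643111 1.26351722]
```

View pics/s1.png

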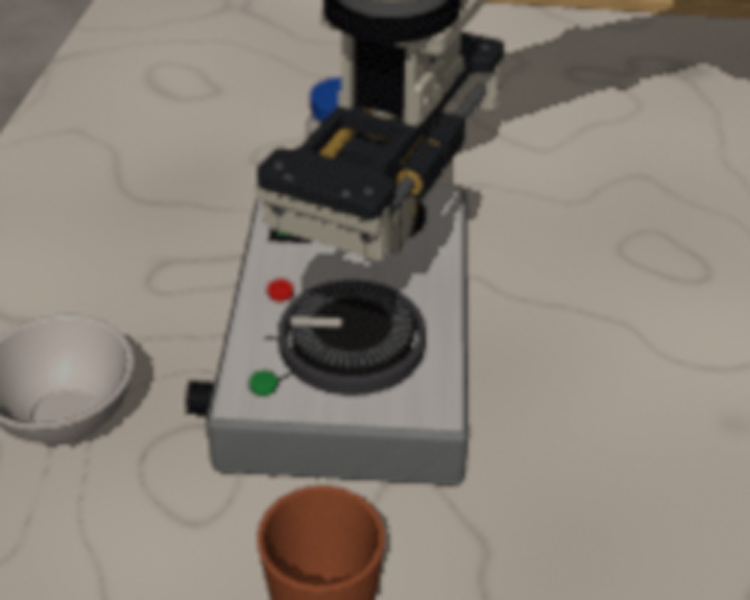

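The dial still points mid-way in this view, and the closed fingertips hover above and behind it. I'll settle and descend to 4 mm above the dial.

```bash
python3 -m pendant '[{"dp":[0,0.2,1],"delta_rot":[0,0,0],"fingers":0},{"dp":[0,0.2,2.07],"delta_rot":[0,0,0],"fingers":0},{"dp":[0,0.2,2.07],"delta_rot":[0,0,0],"fingers":0},{"dp":[0,0.2,2.07],"delta_rot":[0,0,0],"fingers":0},{"dp":[0,0.2,2.07],"delta_rot":[0,0,0],"fingers":0}]'
python3 - <<'E'
from h import *
o=get_obs();print(o["tcp_pos"],o["force"],rel([.535,.0821,.1]))
a=read_camera("side")[130:280,180:380,::-1]; cv2.imwrite("pics/s2.png",cv2.resize(a,None,fx=4,fy=4,interpolation=2))
E
```

```text
t: 2.8
tcp_pos: [0.5349, 0.0902, 0.1084]
orientation: [[-0.956, 0.294, 0.001], [0.294, 0.956, 0.0], [-0.001, 0.001, -1.0]]
force: [0.5, 0.8, 0.3]
grip_width: 0.0007
grip_force: 0.0
[0.53490479 0.09021317 0.10841742] [0.50636503 0.77132345 0.30587057] [-0.0823004  -0.25775036  0.28047158]
```

View pics/s2.png

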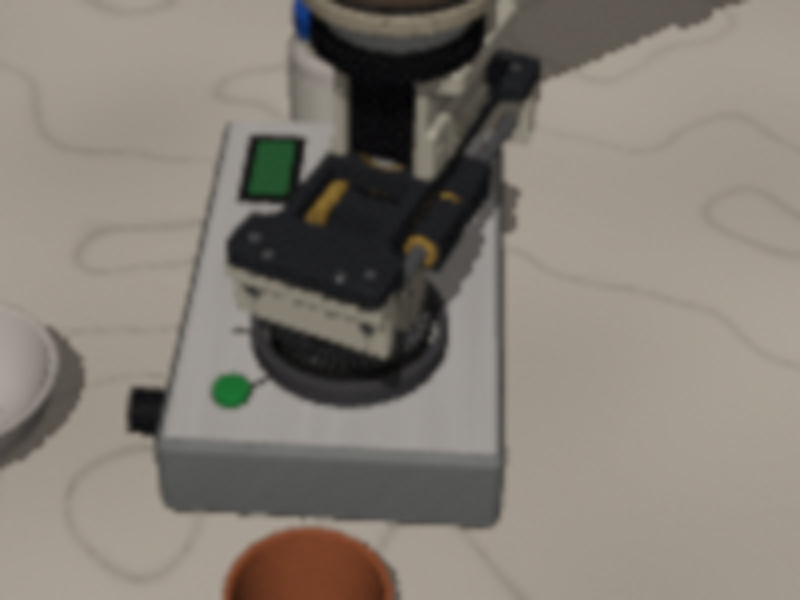

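The body hides the fingertips, which lie over the dial; the green marker is clear at (230,390) of the crop. I'll correct y and press gently.

```bash
python3 -m pendant '[{"dp":[-0.07,-0.26,0.1],"delta_rot":[0,0,0],"fingers":0},{"dp":[-0.07,-0.26,0.2],"delta_rot":[0,0,0],"fingers":0},{"dp":[-0.07,-0.26,0.28],"delta_rot":[0,0,0],"fingers":0},{"dp":[-0.07,-0.26,0.32],"delta_rot":[0,0,0],"fingers":0},{"dp":[-0.07,-0.26,0.32],"delta_rot":[0,0,0],"fingers":0}]'
python3 -c "
from h import *
o=get_obs();print(o['tcp_pos'],o['force'],rel([.535,.0821,.1]))"
```

```text
t: 3.27
tcp_pos: [0.5347, 0.0808, 0.098]
orientation: [[-0.955, 0.295, 0.001], [0.295, 0.955, -0.0], [-0.001, -0.0, -1.0]]
force: [-1.0, -3.3, 8.0]
grip_width: 0.0006
grip_force: 3.6
[0.53474521 0.08076159 0.09795089] [-0.95339819 -3.28169431  8.03877263] [ 0.00499183  0.04513151 -0.06830888]
```

```bash
python3 -m pendant '[{"dp":[0,-0.07,0],"delta_rot":[0,0,-1.15],"fingers":0},{"dp":[-0.015,-0.146,0],"delta_rot":[0,0,-2.3],"fingers":0},{"dp":[-0.033,-0.217,0],"delta_rot":[0,0,-3.44],"fingers":0},{"dp":[-0.058,-0.286,0],"delta_rot":[0,0,-4.58],"fingers":0},{"dp":[-0.09,-0.352,0],"delta_rot":[0,0,-5.73],"fingers":0},{"dp":[-0.128,-0.414,0],"delta_rot":[0,0,-6.88],"fingers":0},{"dp":[-0.15,-0.444,0],"delta_rot":[0,0,-7.45],"fingers":0},{"dp":[-0.15,-0.444,0],"delta_rot":[0,0,-7.45],"fingers":0}]'
python3 -c "
from h import *
o=get_obs();print(o['tcp_pos'],o['force'],o['ft_torque'])"
python3 -m pendant '[{"dp":[0,0,-0.3],"delta_rot":[0,0,0],"fingers":0},{"dp":[0,0,-1],"delta_rot":[0,0,0],"fingers":0},{"dp":[0,0,-2],"delta_rot":[0,0,0],"fingers":0},{"dp":[0,0,-2.5],"delta_rot":[0,0,0],"fingers":0}]'
python3 - <<'E'
from h import *
o=get_obs();print(o["tcp_pos"],o["force"],"start",rel([.5437,-.0622,.117]))
a=read_camera("side")[150:260,205:315,::-1];b=read_camera("top")[170:260,195:325,::-1]
cv2.imwrite("pics/s3.png",np.hstack([cv2.resize(a,(360,360),interpolation=2),cv2.resize(b,(430,360),interpolation=2)]))
E
```

```text
t: 3.93
tcp_pos: [0.5366, 0.0677, 0.0987]
orientation: [[-0.938, -0.347, 0.004], [-0.347, 0.938, 0.001], [-0.004, -0.0, -1.0]]
force: [2.2, 1.2, 5.9]
grip_width: 0.0004
grip_force: 3.2
[0.53663807 0.06766246 0.09866983] [2.18576918 1.23471819 5.90112419] [ 0.30863772 -0.52170004  0.01268798]
t: 4.27
tcp_pos: [0.535, 0.0675, 0.1754]
orientation: [[-0.939, -0.344, 0.002], [-0.344, 0.939, 0.0], [-0.002, -0.0, -1.0]]
force: [1.3, 0.3, 0.5]
grip_width: 0.0005
grip_force: 0.0
[0.53504423 0.06751899 0.17536998] [1.28554442 0.26576199 0.45452377] start [ 1.21773414 -4.15965984  1.94419681]
```

View pics/s3.png

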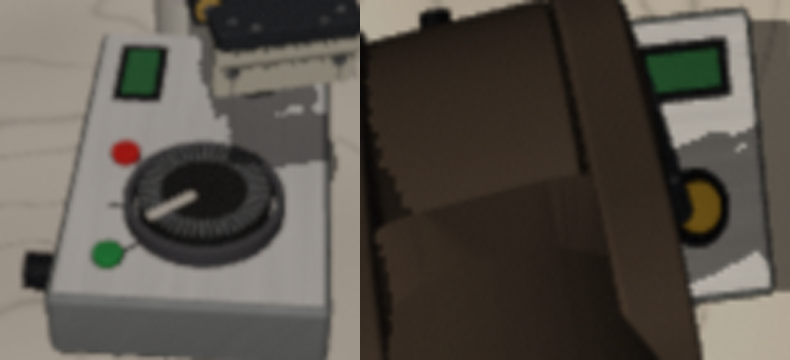

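The side crop shows the pointer turned toward green (tip (148,217), green (108,254)). I'll work out its actual angle.

Run:
```python
from h import *
k=110/360
f=lambda x,y:atz("side",(205+(x+.5)*k-.5,150+(y+.5)*k-.5),.078)
a,b=f(148,217),f(196,195); d=a-b; print(a,b,np.arctan2(d[1],d[0])-.085)
d=a-np.array([.556,.0756,.078]);print(np.hypot(*d[:2]),np.arctan2(d[1],d[0])-.085)
a=read_camera("side")[190:235,225:300,::-1];cv2.imwrite("pics/s4.png",cv2.resize(a,None,fx=10,fy=10,interpolation=2))
```

```text
[0.58653927 0.1065177  0.078     ] [0.56083148 0.0828844  0.078     ] 0.6583790538502278
0.04345746602581423 0.7065557861452033
```

View pics/s4.png

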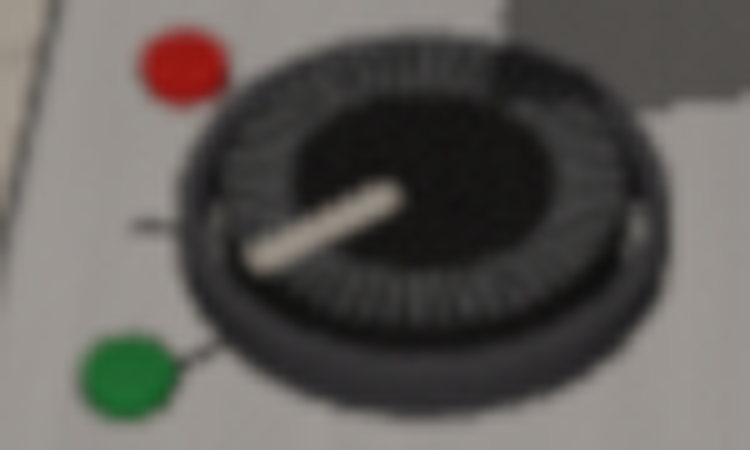

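Angle ≈ 0.66–0.71 rad: the dial is home at green. Next is the button, pressed with one finger (opening 50 mm) so that it clears the housing.

```bash
python3 -c "
from h import *
print(rel([.5318,-.0298,.117]))"
python3 -m pendant '[{"dp":[0.52,-3.03,0],"delta_rot":[0,0,0],"fingers":50},{"dp":[0.52,-3.03,0],"delta_rot":[0,0,0],"fingers":50},{"dp":[0.52,-3.03,0],"delta_rot":[0,0,0],"fingers":50},{"dp":[0.52,-3.03,1],"delta_rot":[0,0,0],"fingers":50},{"dp":[0.52,-3.03,2],"delta_rot":[0,0,0],"fingers":50},{"dp":[0.52,-3.03,2],"delta_rot":[0,0,0],"fingers":50},{"dp":[0.52,-3.03,2],"delta_rot":[0,0,0],"fingers":50}]'
python3 -c "
from h import *
print(rel([.5318,-.0298,.097]))
a=read_camera('side')[120:240,210:340,::-1];cv2.imwrite('pics/s5.png',cv2.resize(a,None,fx=4.5,fy=4.5,interpolation=2))"
```

```text
[ 1.22548562 -3.01072244  1.89532629]
t: 5.0
tcp_pos: [0.5493, -0.0233, 0.1109]
orientation: [[-0.939, -0.344, -0.005], [-0.344, 0.939, -0.0], [0.005, 0.002, -1.0]]
force: [0.6, -0.6, 1.0]
grip_width: 0.0426
grip_force: 0.0
[ 0.62084107 -0.00198534  0.46584717]
```

View pics/s5.png

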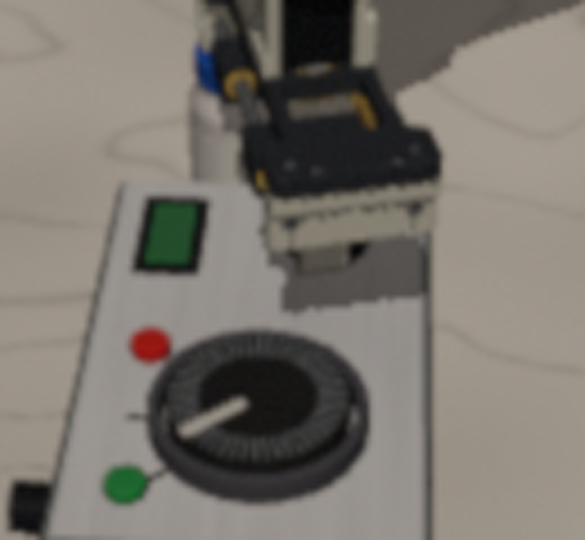

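The dial is still at green, and the front finger hovers above the panel. The tool needs 0.62 more in x; I'll correct that, wait for the fingers to settle, then press.

```bash
python3 -m pendant '[{"dp":[0.62,0,0],"delta_rot":[0,0,0],"fingers":50},{"dp":[0.62,0,0],"delta_rot":[0,0,0],"fingers":50},{"dp":[0.62,0,0],"delta_rot":[0,0,0],"fingers":50},{"dp":[0.62,0,0.2],"delta_rot":[0,0,0],"fingers":50},{"dp":[0.62,0,0.2],"delta_rot":[0,0,0],"fingers":50}]'
python3 -c "
from h import *
print(rel([.5318,-.0298,.097]),get_obs()['force'])"
```

```text
t: 5.47
tcp_pos: [0.5345, -0.0293, 0.1065]
orientation: [[-0.939, -0.345, 0.001], [-0.345, 0.939, 0.0], [-0.001, -0.0, -1.0]]
force: [0.1, 1.0, -0.2]
grip_width: 0.0501
grip_force: 0.0
[0.09048254 0.01365075 0.31575552] [ 0.12131805  1.0062664  -0.23278817]
```

```bash
python3 -m pendant '[{"dp":[0.09,0.01,0.2],"delta_rot":[0,0,0],"fingers":50},{"dp":[0.09,0.01,0.32],"delta_rot":[0,0,0],"fingers":50},{"dp":[0.09,0.01,0.42],"delta_rot":[0,0,0],"fingers":50},{"dp":[0.09,0.01,0.5],"delta_rot":[0,0,0],"fingers":50},{"dp":[0.09,0.01,0.55],"delta_rot":[0,0,0],"fingers":50},{"dp":[0.09,0.01,0.55],"delta_rot":[0,0,0],"fingers":50}]'
```

```text
t: 5.97
tcp_pos: [0.5329, -0.0299, 0.0961]
orientation: [[-0.939, -0.344, 0.005], [-0.344, 0.939, 0.001], [-0.005, -0.001, -1.0]]
force: [-24.7, 4.1, 84.0]
grip_width: 0.0499
grip_force: 42.0
```

```bash
python3 -c "
from h import *
o=get_obs();print(o['force'],o['ft_torque'])"
python3 -m pendant '[{"dp":[0,0,-0.3],"delta_rot":[0,0,0],"fingers":50},{"dp":[0,0,-1],"delta_rot":[0,0,0],"fingers":50},{"dp":[0,0,-2],"delta_rot":[0,0,0],"fingers":50},{"dp":[0,3,-2.5],"delta_rot":[0,0,0],"fingers":50},{"dp":[0,5,-2.5],"delta_rot":[0,0,0],"fingers":50},{"dp":[0,5,-2.5],"delta_rot":[0,0,0],"fingers":50},{"dp":[0,5,-2.5],"delta_rot":[0,0,0],"fingers":50},{"dp":[0,5,-2.5],"delta_rot":[0,0,0],"fingers":50}]'
python3 - <<'E'
from h import *
a=read_camera("side")[145:245,205:315,::-1];b=read_camera("top")[170:260,195:325,::-1]
cv2.imwrite("pics/s6.png",np.hstack([cv2.resize(a,(400,364),interpolation=2),cv2.resize(b,(400,364),interpolation=2)]))
for n in("side","top"): print([(r["point"],r["conf"]) for r in boxes_of(n,"start_top")[:2]])
E
```

```text
[-24.67682114   4.06528494  83.99932567] [-1.02388286  4.87773537 -0.5819689 ]
t: 6.63
tcp_pos: [0.4773, 0.1168, 0.165]
orientation: [[-0.936, -0.352, -0.001], [-0.352, 0.936, 0.003], [-0.0, 0.003, -1.0]]
force: [0.2, -0.3, -0.0]
grip_width: 0.05
grip_force: 0.0
[([280.1, 169.5], 0.46)]
[([295.3, 222.0], 0.45)]
```

View pics/s6.png

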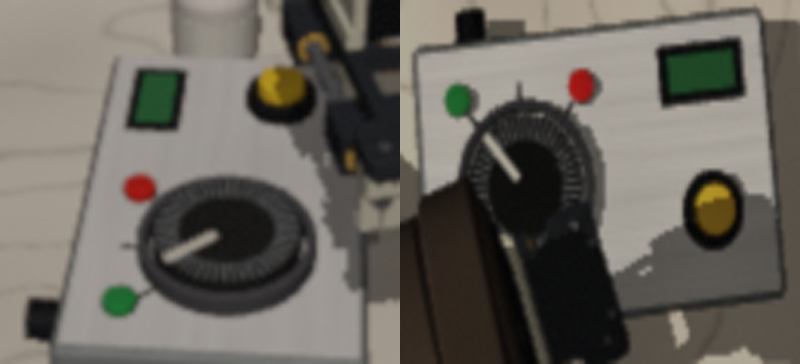

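The button stands free again and the pointer is at green. 84 N on a 5 N button, with the finger centred on it, means it hit its stop. I'll compare the button's pixels with the first picture to confirm it sprang back, then hand in.

Run:
```python
from h import *
def f(im):
    m=cv2.inRange(cv2.cvtColor(im,cv2.COLOR_BGR2HSV),(18,130,50),(35,255,255))[155:185,265:300];ys,xs=np.nonzero(m);return xs.min(),xs.max(),ys.min(),ys.max(),len(xs),xs.mean(),ys.mean()
print(f(cv2.imread("pics/side0.png")));print(f(read_camera("side")[:,:,::-1].copy()))
for k,z in(("cup_mid",.042),("jar_mid",.045),("bowl_mid",.025)):
    print(k,[(np.round(r["point"],1),round(r["conf"],2)) for r in boxes_of("side",k)[:1]])
o=get_obs();print(o["t"],o["force"])
```

```text
(np.int64(10), np.int64(23), np.int64(8), np.int64(18), 119, np.float64(16.865546218487395), np.float64(13.394957983193278))
(np.int64(10), np.int64(34), np.int64(0), np.int64(29), 136, np.float64(17.823529411764707), np.float64(12.698529411764707))
cup_mid [(array([255.6, 287.8]), 0.78)]
jar_mid [(array([260.9, 143.5]), 0.71)]
bowl_mid [(array([167.2, 224.1]), 0.87)]
7.0333 [ 0.17152413  0.16805155 -0.27691247]
```

```bash
python3 -c "
from workcell import *
print(sign_off())"
```

```text
the job is handed in; nothing more can be done
None
```

I handed the job in at about 7 s: the dial is home at the green marker (about 0.70 rad by camera), and the start button was pressed once and is up again. I inferred its full travel from an 84 N press, much harder than intended for a 5 N button but under the 120 N wrist limit. The cup, jar and bowl have not moved.

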